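# Pull-test two push-in drawer handles

### The job

Two brass bar handles have been pushed into the wooden drawer front lying on the bureau, but only one of them has caught in its snap catch, and nothing shows which. Prove the sound one with a straight, steady upward pull of about 12 newtons held for a good second (less than 10 proves nothing, more than 20 would damage the catch), then let it settle back in its place; the handle that pulls out you set down, without dropping it, inside the empty black tray on the other table. Leave the mug, mouse, stapler and tape dispenser alone.

Things in the scene. Friction and masses are not known exactly. Their poses are not given: they have to be found in the camera images.
- drawer_front: Blue-painted wooden drawer front lying flat on the left table (the bureau), 110 x 290 x 24 mm (x, y, z), held so that it does not move. Origin at the centre of its underside, z up, y along its length. The handles sit on its upper face at y = -70 and +70 mm, bars along y, each stud in a 25 mm square pocket that goes through the wood.
- handle_1_bar (a point): Centre of the grip bar of handle_1, one of two identical brass bar handles on the drawer front. z up, y along the bar, x across. Bar 110 mm long, 12 wide, 12 high, on two posts at y = +-40 mm. 62 mm above the table when seated. A caught handle has 1.5 mm of free play upward, then yields 1 mm per 2 N and springs home when eased; the other lifts out by its weight alone. Which is which is unseen and varies.
- handle_2_bar (a point): Centre of the grip bar of handle_2, one of two identical brass bar handles on the drawer front. z up, y along the bar, x across. Bar 110 mm long, 12 wide, 12 high, on two posts at y = +-40 mm. 62 mm above the table when seated. A caught handle has 1.5 mm of free play upward, then yields 1 mm per 2 N and springs home when eased; the other lifts out by its weight alone. Which is which is unseen and varies.
- handle_1: handle_1 as a whole, about 0.28 kg (up to a quarter more or less). Origin at the centre of the underside of its backplate (34 x 110 x 4 mm), 38 mm below point handle_1_bar, same axes. Under the backplate a white plastic stud with a 20 mm square head sticks out 14 mm, so set down upright the handle stands with its bar's centre 52 mm above the floor under it.
- handle_2: handle_2 as a whole, about 0.28 kg (up to a quarter more or less). Origin at the centre of the underside of its backplate (34 x 110 x 4 mm), 38 mm below point handle_2_bar, same axes. Under the backplate a white plastic stud with a 20 mm square head sticks out 14 mm, so set down upright the handle stands with its bar's centre 52 mm above the floor under it.
- sound_catch (a joint): Upward stretch of the spring in the catch that has closed (m): 0 at rest, grows 1 mm for each 2 N with which the caught stud is pulled up (the pull on the handle less the handle's weight), at most 12 mm. The catch is hidden in the wood under one of the two handles; the reading does not say which.
- tray: Empty shallow black desk tray on the right table, 106 x 214 x 20 mm (x, y, z), walls 3 mm, floor 3 mm thick, fixed in place. Origin at the centre of its underside, y along its length.
- tray_floor (a point): Centre of the tray's inner floor, 3 mm above the table; axes as the tray's: y along its length (inside 208 mm), x across (inside 100 mm), z up.
- mug: Bystander, leave alone: white mug with blue dots, 92x127x93 mm, behind the drawer front; origin at the centre of its underside
- tape: Bystander, leave alone: blue tape dispenser, 58x156x60 mm, to the right of the tray; origin at the centre of its underside
- stapler: Bystander, leave alone: green stapler, 34x132x44 mm, behind the tray; origin at the centre of its underside
- mouse: Bystander, leave alone: black computer mouse, 108x56x37 mm, left of the drawer front; origin at the centre of its underside
There are look-alikes about, which are no part of the job. What is shaped like the handle_2 but purple is not meant.

How it is judged (in metres and radians):
On the way:
1. the sound catch is loaded with more than 6.6 N (stretched over 3.3 mm), held for 0.7 s (value of joint sound_catch above 0.0033 m), for 0.7 s.
At the end, for the whole second after the job is handed in: The sound handle is back in its place on the drawer front (within 6 mm of where it started, within 0.08 rad of upright); the other handle lies at rest inside the tray, borne by it: the centre of its bar over the tray and less than 65 mm above its floor (((distance of handle_1_bar from where it was at the start of the episode below 0.006 m and angle between handle_1_bar's own z axis and vertical below 0.08 rad and x of handle_2_bar in the frame of tray_floor between -0.055 and 0.055 m and y of handle_2_bar in the frame of tray_floor between -0.109 and 0.109 m and z of handle_2_bar in the frame of tray_floor below 0.065 m and linear speed of handle_2 below 0.03 m/s and contact force between handle_2 and tray above 1 N) or (distance of handle_2_bar from where it was at the start of the episode below 0.006 m and angle between handle_2_bar's own z axis and vertical below 0.08 rad and x of handle_1_bar in the frame of tray_floor between -0.055 and 0.055 m and y of handle_1_bar in the frame of tray_floor between -0.109 and 0.109 m and z of handle_1_bar in the frame of tray_floor below 0.065 m and linear speed of handle_1 below 0.03 m/s and contact force between handle_1 and tray above 1 N))); the robot touches nothing.
It fails at once if the sound catch is overloaded: more than 20 N (stretched over 10 mm) (value of joint sound_catch above 0.01 m).
It fails at once if a handle is dropped (moves faster than 0.8 m/s with no finger on it) ((linear speed of handle_1 above 0.8 m/s and contact force between the fingers and handle_1 below 0.1 N) or (linear speed of handle_2 above 0.8 m/s and contact force between the fingers and handle_2 below 0.1 N)).
It fails at once if the mug, tape dispenser, stapler or mouse is moved by more than 25 mm (distance of any of mug, tape, stapler, mouse from where it was at the start of the episode above 0.025 m).
It also fails if it takes over 67 s, if anything falls off the work surface, if the arm or the gripper's body presses on something with over 40 N, if the wrist force passes 120 N, or if a joint passes its speed limit or range.

### The arm

A 6-joint arm with a two-finger parallel gripper is mounted at the origin on a cart in front of the work surface, level with it; the furniture and walls round the work are solid. World frame = base frame: x ahead of the robot, y to its left, z up, the work surface at z = 0. Lengths are in m, angles in degrees, forces in N, time in s.
With the tool pointing down it reaches from about 0.375 to 0.975 m from the base axis. Payload 3.8 kg.
Tool frame: the origin (TCP) lies between the finger pads; the fingertips stand 14 mm ahead of it and the grasp point (between the pads) lies 5 mm behind it; z points along the fingers, y is the line along which they close (so a half turn about z gives the same grasp; the last joint's range is limited). The gripper opens to 85 mm and grips with 20 to 120 N. Pads are 22 mm wide; open, the fingers measure 114 mm over their backs; the gripper's body (76 mm by 85 mm) begins 54 mm behind the grasp point. The pads swing forward as they close: fully open they stand 13 mm farther back than shut.
Start: joints at [69.792, 15.12, 91.902, -0, 72.978, -2.114], TCP at [0.21, 0.642, 0.245] pointing down, gripper open.
Joint ranges: [-150.88, 150.88], [-54.13, 125.18], [17.81, 147.31], [-75.09, 255.09], [0, 152.58], [-146.25, 146.25]. Speed limits (degrees/s): [147.25, 147.25, 180, 180, 180, 180].

### API

Orientations are given as [roll, pitch, yaw] about the fixed x, y, z axes, in that order (R = Rz(yaw) Ry(pitch) Rx(roll)).
In Python, from bench import r, kin, cams, order, models gives the robot as it stands. Calls block until the motion is done:
- r.movep(position, orientation): joint-space move of the TCP to a pose.
- r.move_l(position, v=0.15, rotation=None): straight line of the TCP; rotation=None keeps the orientation; v is the mean speed in m/s.
- r.movej(angles): joint-space move.
- r.ungrasp() and r.clamp(grasp_force=None): open the fingers fully, or close them until they stop; grasp_force is the grip in N (None keeps the last).
- r.sleep(seconds).
- kin.solve_ik(position, orientation): joint angles nearest the present ones, or None.
- r.observe(): the state.
- cams.capture(name): name is "scene" or "top" or "wrist"; returns the picture (480x640x3 uint8, red, green, blue); there is no depth.
- cams.get_calibration(name): a dict with "vfov" (degrees; the focal length in pixels is half the picture's height over the tangent of half this angle, whatever the lens; pixels are square), "cx", "cy" (the principal point, pixels), "camera_from_world" (4x4, takes a point from world to camera coordinates). Camera axes: x right, y up, looking along -z (the intrinsics and any distortion apply to the point x, -y, -z); pixel columns grow to the right and rows downward; lengths in m; the calibration is good to about 2 mm. The wrist camera is an equidistant fisheye: a pixel r from the principal point sees the ray r / f radians off the axis. A picture is of the moment at which its call begins: read the wrist's pose just before it. get_calibration takes no time and is no camera call; for the wrist camera it gives the pose at the moment of the call.
A pose or a line that the arm cannot do raises r.Unreachable and nothing moves.
- order.job_done(): hands the job in; it is judged then, once.
Trained networks look in the newest picture that a camera, given by its name, has taken for a name from the list of things; names that differ only in an ending like _2 or _b are one class to them, and where a whole thing is asked for, a point or a joint stands for the part that bears it (a point fixed in the world has none). Each returns a list of dicts, best first, with "p" (0 to 1); they miss things now and then, are a little off and sometimes report something else, mostly with a low value. They report only what shows in the picture. A call takes as long as a camera call. They do not tell look-alikes from the thing itself.
- models.cut_out(target, camera): "mask" (480x640 bool, what is visible of it) and "at" ([column, row] in pixels, amid what is visible of it).
The state is a dict: "clock": time; "qpos": joint angles; "dq": joint speeds; "tau": joint torques, N m; "eef_pos": TCP position; "tool_rot": TCP orientation; "wrist_force": force on the tool from outside, world axes, zero at the start; "wrist_torque": the same for the moment, N m; "width": finger opening in m; "grip_force": force on a finger pad.
Only numpy, scipy, OpenCV 4.12 (cv2) and the standard library are available. Lean on these libraries where they do the work, as an engineer would, in place of code of your own. Each camera call takes 0.05 s, during which the arm holds its last target. There are 200 camera calls.

## Working session

There is one attempt and no reset: what is moved stays moved. The work goes in short steps, each a Python script; the robot and the scene stay as the last script left them, time stands still between calls to the robot, and variables do not carry over. Pictures are saved under pics/ and viewed, at most 10 in all, crops included, and the job is handed in when it is done.

```bash
mkdir -p pics; ls; python3 - <<'E'
from bench import r,kin,cams,order,models
import cv2,numpy as np
np.set_printoptions(precision=4,suppress=True)
s=r.observe();print(s)
ims=[]
for c in ("scene","top"):
    im=cams.capture(c);ims.append(im)
    k=cams.get_calibration(c);print(c,k)
    cv2.imwrite(f"pics/{c}0.png",im[:,:,::-1])
    for t in ("drawer_front","handle_1","tray"):
        print(c,t,[(round(d["p"],2),d["at"],int(d["mask"].sum())) for d in models.cut_out(t,c)])
E
```

```text
pics
{'clock': 0.0, 'qpos': array([69.7902, 15.1705, 91.9814,  0.0003, 72.9755, -2.1167]), 'dq': array([-0.0252,  0.0327,  0.0451,  0.0074,  0.0993, -0.0437]), 'tau': array([  0.0006, -51.5104, -36.7319,  -0.0001,   0.0128,  -0.    ]), 'eef_pos': array([0.2094, 0.641 , 0.2439]), 'tool_rot': array([-179.8728,   -0.005 ,  161.9068]), 'wrist_force': array([-0.0007, -0.4491,  0.5397]), 'wrist_torque': array([0.0422, 0.0158, 0.0222]), 'grip_force': 0.0, 'width': 0.08520207477694096}
scene {'vfov': 43.604949266227095, 'cx': 317.58100491986767, 'cy': 236.81334493826947, 'camera_from_world': array([[-0.0274, -0.9993, -0.0255,  0.0742],
       [ 0.5079, -0.0359,  0.8607, -0.3402],
       [-0.861 ,  0.0106,  0.5085, -2.036 ],
       [ 0.    ,  0.    ,  0.    ,  1.    ]])}
scene drawer_front []
scene handle_1 [(0.75, [265.2, 233.6], 176), (0.7, [396.6, 251.1], 928), (0.65, [257.7, 253.3], 206), (0.6, [284.6, 251.8], 129), (0.58, [158.9, 268.5], 148)]
scene tray [(0.74, [396.6, 249.8], 913)]
top {'vfov': 50.47265784335699, 'cx': 325.6249806727265, 'cy': 232.3500828494018, 'camera_from_world': array([[-0.0032, -0.9997, -0.0256,  0.0858],
       [ 0.9855, -0.0075,  0.1697, -0.591 ],
       [-0.1698, -0.0247,  0.9852, -1.5771],
       [ 0.    ,  0.    ,  0.    ,  1.    ]])}
top drawer_front [(0.79, [279.1, 267.9], 2475), (0.23, [187.6, 268.5], 506)]
top handle_1 [(0.61, [256.5, 269.1], 367), (0.59, [297.7, 263.7], 368)]
top tray [(0.93, [431.8, 254.6], 2208)]
```

```bash
python3 -c "
import cv2
cv2.imwrite('pics/w.png',__import__('numpy').zeros((2,2)))"; ls
```

```text
pics[ WARN:0@0.011] global loadsave.cpp:1063 imwrite_ Unsupported depth image for selected encoder is fallbacked to CV_8U.
```

```bash
python3 - <<'E'
import cv2
im=cv2.imread('pics/top0.png');cv2.imwrite('pics/topc.png',cv2.resize(im[150:390,130:530],(800,480),interpolation=cv2.INTER_CUBIC))
E
```

```text
(no output)
```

View pics/topc.png

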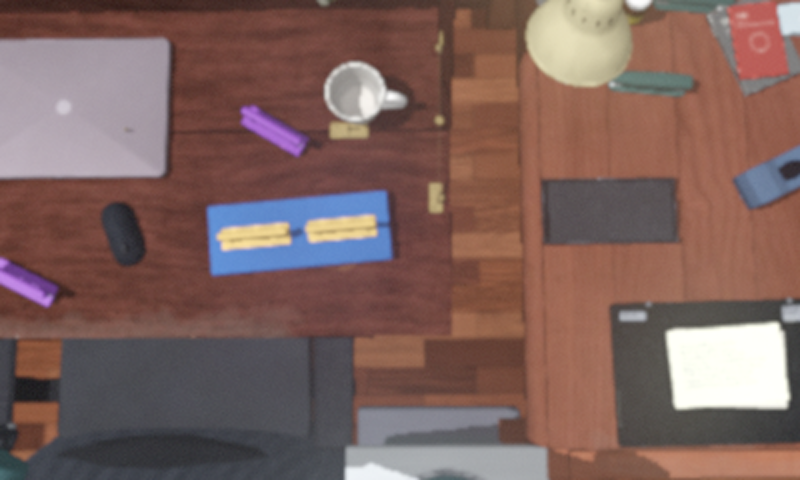

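View pics/scene0.png

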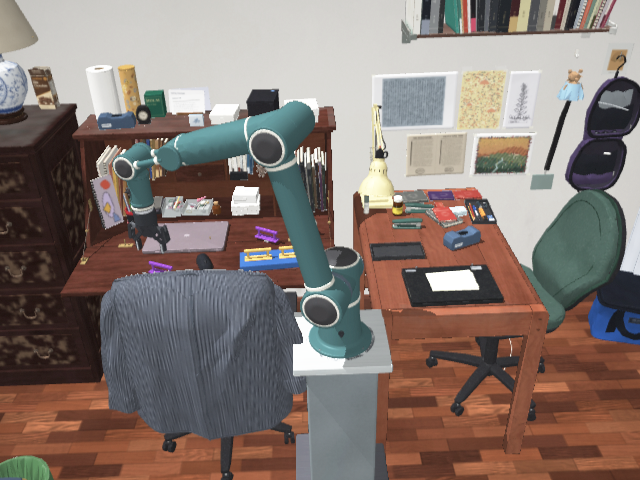

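The top view shows the blue drawer front at about (279,267) with two brass handles at (257,269) and (298,264). The tray is at (432,255), and the purple look-alikes lie apart from these.

```bash
cat > h.py <<'E'
from bench import r,kin,cams,order,models
import cv2,numpy as np
np.set_printoptions(precision=4,suppress=True)
def ray(px,k,fish=False):
    f=240/np.tan(np.radians(k["vfov"]/2)); d=np.array([px[0]-k["cx"],px[1]-k["cy"]])/f
    if fish:
        t=np.linalg.norm(d); v=np.array([*(d/max(t,1e-9)*np.sin(t)),np.cos(t)])
    else: v=np.array([*d,1.])
    M=k["camera_from_world"];R=M[:3,:3]
    return -R.T@M[:3,3], R.T@(v*[1,-1,-1])
def at_z(px,k,z,fish=False):
    o,d=ray(px,k,fish); return (o+d*(z-o[2])/d[2])[:2]
def rect(mask,k,z,fish=False):
    ys,xs=np.nonzero(mask)
    P=np.array([at_z(p,k,z,fish) for p in zip(xs,ys)])
    (c,s,a)=cv2.minAreaRect((P*1000).astype(np.float32))
    w,h=s
    if w>h: a+=90   # long axis angle -> yaw of y-axis
    if w>h: s=(h,w)
    yaw=a  # angle of width axis
    yaw=(yaw+90)%180-90
    return np.array(c)/1000,np.array(s),yaw
E
python3 - <<'E'
from h import *
k=cams.get_calibration("top");im=cams.capture("top")
hsv=cv2.cvtColor(im,cv2.COLOR_RGB2HSV)
box=np.zeros((480,640),bool);box[240:290,230:330]=1
m=((cv2.inRange(hsv,(95,100,60),(125,255,255))>0)|(cv2.inRange(hsv,(12,60,90),(35,255,255))>0))&box
print("drawer colour",rect(m,k,.024),m.sum())
for t,z in (("drawer_front",.024),("tray",.02),("handle_1",.062),("mug",.05),("mouse",.02),("stapler",.03),("tape",.04)):
    for d in models.cut_out(t,"top"): print(t,round(d["p"],2),d["at"],at_z(d["at"],k,z),rect(d["mask"],k,z))
E
```

```text
drawer colour (array([0.4871, 0.2331]), array([111.6068, 292.3622]), 4.769739627838135) 2771
drawer_front 0.79 [280.3, 267.8] [0.4814 0.2298] (array([0.4865, 0.2341]), array([117.4718, 295.0401]), 5.8661580085754395)
tray 0.7 [433.1, 254.1] [ 0.5232 -0.2626] (array([ 0.519 , -0.2647]), array([107.1081, 216.3342]), -0.3214569091796875)
tray 0.67 [456.6, 190.7] [ 0.7325 -0.3476] (array([ 0.7298, -0.3421]), array([ 37.182 , 131.0489]), -0.5771026611328125)
handle_1 0.89 [300.7, 264.4] [0.4879 0.1611] (array([0.4882, 0.1632]), array([ 36.9451, 108.094 ]), 2.515329599380493)
handle_1 0.75 [143.1, 289.0] [0.4131 0.6575] (array([0.4106, 0.6687]), array([ 34.4326, 124.883 ]), -24.918052673339844)
handle_1 0.74 [264.2, 213.2] [0.6535 0.2793] (array([0.6496, 0.2747]), array([ 33.8068, 117.2029]), -29.873390197753906)
handle_1 0.55 [256.0, 267.9] [0.4776 0.3022] (array([0.4776, 0.3004]), array([ 32.861 , 111.4524]), 4.441738128662109)
mug 0.74 [306.0, 197.7] [0.7062 0.1459] (array([0.7039, 0.1327]), array([ 90.9152, 114.7518]), -44.31016540527344)
mouse 0.84 [187.9, 268.0] [0.4829 0.5308] (array([0.4874, 0.5219]), array([ 58.964 , 110.6551]), -67.50639533996582)
stapler 0.63 [455.3, 193.8] [ 0.7195 -0.3405] (array([ 0.7257, -0.3383]), array([ 40.2903, 133.542 ]), -0.5771560668945312)
tape 0.67 [523.6, 238.5] [ 0.5688 -0.5474] (array([ 0.5766, -0.5436]), array([ 57.5702, 162.4255]), 25.911678314208984)
```

```bash
python3 - <<'E'
from h import *
for y in (94.8,-85.2): print(y,kin.solve_ik([.487,.2335,.30],[180,0,y]),kin.solve_ik([.52,-.264,.10],[180,0,y-4.8]))
y=94.8
r.movep([.44,.2335,.28],[180,0,y])
r.sleep(.3)
s=r.observe();print(s["clock"],s["eef_pos"],s["tool_rot"],s["wrist_force"])
k=cams.get_calibration("wrist");im=cams.capture("wrist")
cv2.imwrite("pics/w1.png",im[:,:,::-1])
M=k["camera_from_world"];print("cam",-M[:3,:3].T@M[:3,3],-M[2,:3])
for t,z in (("drawer_front",.024),("handle_1",.062)):
    for d in models.cut_out(t,"wrist"): print(t,round(d["p"],2),d["at"],at_z(d["at"],k,z,1),rect(d["mask"],k,z,1))
E
```

```text
94.8 [ 22.9736  -1.2952 104.4238  -0.      76.8713  18.1736] [-29.3637  12.8322 111.1112   0.      56.0566 -29.3637]
-85.2 None None
2.8167 [0.4399 0.234  0.2799] [-179.9834    0.0041   94.8609] [ 0.1083 -0.6253  0.0937]
cam [0.4333 0.3065 0.4085] [ 0.026  -0.2872 -0.9575]
drawer_front 0.75 [359.9, 190.7] [0.4801 0.2444] (array([0.488 , 0.2338]), array([112.7028, 292.4603]), 4.777413845062256)
handle_1 0.8 [366.6, 263.3] [0.4906 0.1782] (array([0.4892, 0.1667]), array([ 32.1218, 120.5534]), 6.117586612701416)
handle_1 0.72 [513.8, 181.9] [0.6355 0.2779] (array([0.6392, 0.2831]), array([ 43.0664, 110.1127]), -31.16176986694336)
handle_1 0.59 [367.4, 135.1] [0.477  0.3037] (array([0.4775, 0.3032]), array([ 32.1948, 110.7958]), 4.778157711029053)
```

View pics/w1.png

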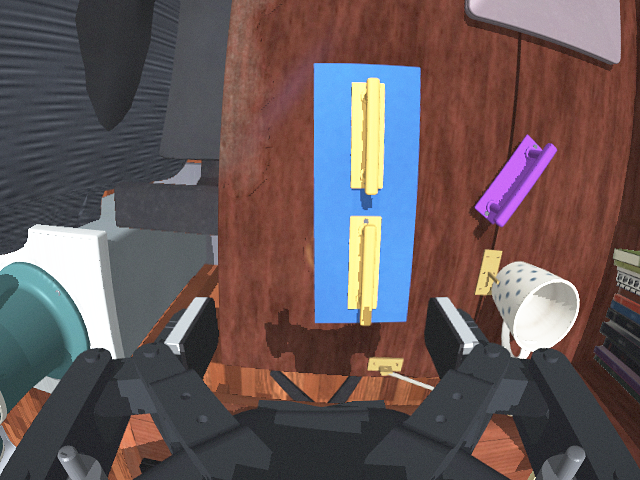

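The wrist view shows the drawer front with two bars: the far bar runs (373,80)–(373,193) and the near bar (371,225)–(366,324). I'll project the bar ends and check their lengths.

```bash
python3 - <<'E'
from h import *
k=cams.get_calibration("wrist")
for a,b in (((373.5,79),(373,194)),((371,225),(366.5,324))):
    A=at_z(a,k,.066,1);B=at_z(b,k,.066,1);print(A,B,np.linalg.norm(A-B),(A+B)/2,np.degrees(np.arctan2(-(A-B)[0],(A-B)[1])))
c=np.array([.488,.2337]);a=np.radians(4.78)
for s in(70,-70):print(c+s/1000*np.array([-np.sin(a),np.cos(a)]))
E
```

```text
[0.4773 0.3561] [0.4878 0.2489] 0.10761916280312342 [0.4826 0.3025] 5.569042764273505
[0.4894 0.2187] [0.4991 0.1104] 0.10875747619160195 [0.4943 0.1646] 5.106500577595941
[0.4822 0.3035]
[0.4938 0.1639]
```

```bash
cat >> h.py <<'E'
YAW=94.8
BAR={"near":np.array([.494,.164]),"far":np.array([.4823,.303])}
def pull(which):
    p=BAR[which]
    r.movep([*p,.13],[180,0,YAW]); r.move_l([*p,.057],v=.08)
    r.clamp(60); r.sleep(.3)
    f=np.mean([ (r.sleep(.04),r.observe()["wrist_force"])[1] for _ in range(5)],0); s=r.observe();e0=s["eef_pos"]
    print("grip",s["width"],s["grip_force"],e0,"f0",f,s["clock"])
    if s["width"]<.008: print("MISSED"); return
    z=.057; 
    for i in range(18):
        z+=.0006; r.move_l([*p,z],v=.02); r.sleep(.08)
        s=r.observe(); F=f[2]-s["wrist_force"][2]; lift=s["eef_pos"][2]-e0[2]
        print(i,round(F,2),round(lift*1000,2),end="; ")
        if F>11.6 or lift>.0082: break
    if F>8:
        hold=[]
        for _ in range(14):
            r.sleep(.1); s=r.observe(); hold.append((round(f[2]-s["wrist_force"][2],2),round((s["eef_pos"][2]-e0[2])*1e3,2)))
        print("\nSOUND",hold); 
        r.move_l([*p,.057],v=.01); r.sleep(.3); print("back",r.observe()["eef_pos"],r.observe()["wrist_force"]-f)
        r.ungrasp(); r.move_l([*p,.13],v=.1)
    else: print("\nLOOSE?",F,lift)
    print(r.observe()["clock"])
E
python3 -c "
from h import *
pull('near')"
```

```text
grip 0.010929092510864116 60.88724970817566 [0.4939 0.164  0.0571] f0 [-2.5643 -0.9147  3.73  ] 5.9417
0 6.48 0.07; 1 6.8 0.89; 2 7.66 1.76; 3 6.85 2.37; 4 6.84 2.93; 5 7.02 3.56; 6 6.58 4.13; 7 8.59 4.72; 8 6.95 5.33; 9 7.53 5.91; 10 6.67 6.55; 11 6.7 7.13; 12 8.3 7.74; 13 6.97 8.33; 
LOOSE? 6.969717543614022 0.008327629598582534
10.6083
```

The near handle is the loose one: it lifted freely at about 3 N absolute, which is its weight. I'll carry it to the tray.

```bash
python3 - <<'E'
from h import *
p=BAR["near"]
r.move_l([*p,.20],v=.12)
T=[.520,-.2637]
r.movep([*T,.20],[180,0,89.8]); r.sleep(.3)
s=r.observe();f=s["wrist_force"];print(s["clock"],s["width"],f,s["eef_pos"])
cv2.imwrite("pics/w2.png",cams.capture("wrist")[:,:,::-1])
for d in models.cut_out("tray","wrist"): print(round(d["p"],2),rect(d["mask"],cams.get_calibration("wrist"),.02,1))
E
```

```text
13.7583 0.010912364487554668 [ 0.4103 -0.025  -3.0868] [ 0.5203 -0.2629  0.2001]
0.71 (array([ 0.52  , -0.2655]), array([107.7952, 211.1895]), 0.6546927094459534)
```

View pics/w2.png

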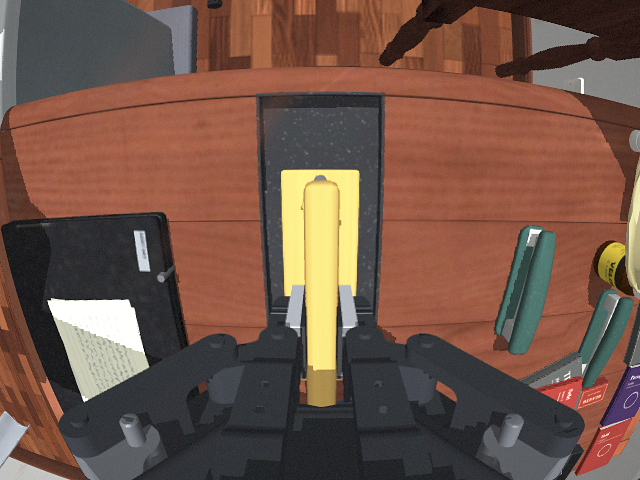

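The handle hangs straight and centred over the tray, which spans about x 258–383 and runs (260,95) to (383,330). I'll lower it.

```bash
python3 - <<'E'
from h import *
T=[.520,-.2645]
f=r.observe()["wrist_force"][2]
r.move_l([*T,.057],v=.1); z=.057
while z>.042:
    z-=.001; r.move_l([*T,z],v=.02); r.sleep(.08)
    d=r.observe()["wrist_force"][2]-f; print(round(z,4),round(d,2),end="; ")
    if d>3.5: break
r.ungrasp(); r.sleep(.2); r.move_l([*T,.17],v=.15)
s=r.observe();print(s["clock"],s["wrist_force"])
k=cams.get_calibration("wrist");cv2.imwrite("pics/w3.png",cams.capture("wrist")[:,:,::-1])
E
```

```text
0.056 -0.08; 0.055 -0.01; 0.054 0.13; 0.053 -0.84; 0.052 0.45; 0.051 -0.2; 0.05 0.6; 0.049 6.82; 19.975 [0.9573 0.0855 0.9828]
```

View pics/w3.png

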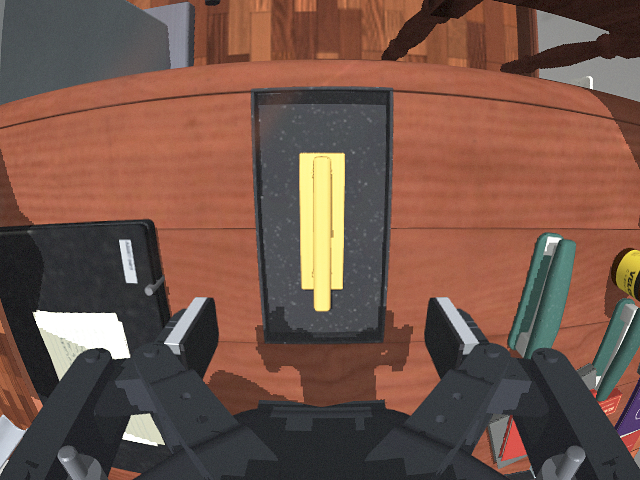

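The handle stands upright inside the tray, at about (322,230). Next I'll prove the far handle, taking the force zero in free air.

```bash
sed -i 's/r.move_l(\[\*p,.057\],v=.08)$/r.sleep(.3); f=np.mean([(r.sleep(.04),r.observe()["wrist_force"])[1] for _ in range(5)],0); r.move_l([*p,.057],v=.08)/; s/^    f=np.mean.*; s=r.observe();e0/    s=r.observe();print("gripped f",s["wrist_force"]-f);e0/; s/if F>11.6 or lift>.0082/if (F>11.6 and lift>.0055) or F>14.5 or lift>.0075/' h.py
python3 -c "
from h import *
r.movep([.45,.0,.22],[180,0,92]); pull('far')
cv2.imwrite('pics/w4.png',cams.capture('wrist')[:,:,::-1])"
```

```text
gripped f [-0.9888 -1.5166  2.5246]
grip 0.010657840615001413 59.84567105770111 [0.4822 0.303  0.0571] f0 [-0.0632  0.3533  0.0175] 24.85
0 1.74 0.07; 1 3.04 0.89; 2 4.41 1.53; 3 4.96 2.09; 4 6.78 2.67; 5 7.56 3.28; 6 9.17 3.85; 7 9.33 4.46; 8 11.42 5.08; 9 12.53 5.64; 
SOUND [(np.float64(11.57), np.float64(5.68)), (np.float64(12.39), np.float64(5.72)), (np.float64(13.47), np.float64(5.73)), (np.float64(12.6), np.float64(5.74)), (np.float64(13.52), np.float64(5.77)), (np.float64(12.83), np.float64(5.78)), (np.float64(12.56), np.float64(5.77)), (np.float64(12.44), np.float64(5.79)), (np.float64(12.42), np.float64(5.79)), (np.float64(12.54), np.float64(5.8)), (np.float64(12.49), np.float64(5.81)), (np.float64(12.37), np.float64(5.82)), (np.float64(13.12), np.float64(5.82)), (np.float64(12.87), np.float64(5.83))]
back [0.483  0.3035 0.0574] [-0.3065  0.915  -2.3948]
32.225
```

View pics/w4.png

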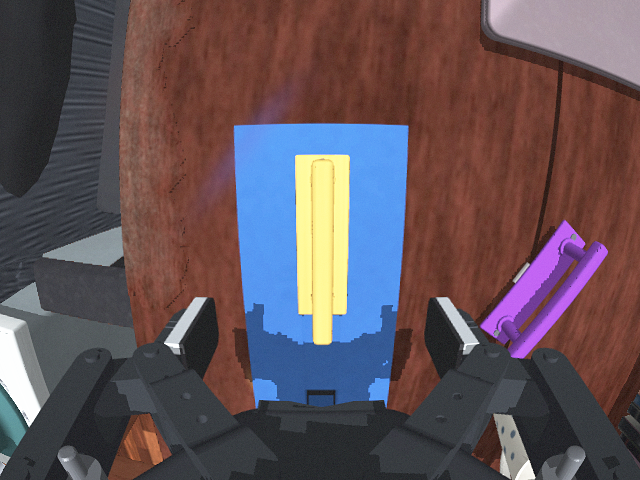

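The sound handle is upright and seated at about (322,245), and the empty pocket shows at (320,398). The gripper is clear, so I'll hand in.

```bash
python3 -c "
from h import *
p=r.observe()['eef_pos']; r.move_l([p[0],p[1],.2]); r.sleep(.3); print(order.job_done(), r.observe()['clock'])"
```

```text
the job is handed in; nothing more can be done
the job is handed in; nothing more can be done
```

The far handle is the sound one: it held about 12.5 N for 1.4 s and settled back in its place; the near handle pulled out and now stands upright in the black tray, and the job was handed in at about 33 s of the 67 s allowed (the verdict was not shown).

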